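# Check a battery pack on the bench tester

## Task

Check the wide two-cell battery pack from the battery rack on the bench tester: first turn the tester's dial clockwise to the two-bar mark, then take the pack from the rack and push its stem down through the slot in the tester's top against the spring contacts, until the pack's shoulder is fully down on the slot's rim. The springs push the pack out again, so finish with the hand still holding it fully down, the dial still on two bars; leave the slim packs and everything else on the table where they are.

Things in the scene. Friction and masses are not known exactly. Their poses are not given: they have to be found in the camera images.
- tester: Fixed bench battery tester, a grey box 150 (x) by 220 (y) mm, flat top 68 mm above the table. Origin: centre of its underside on the table; z up. On its top, in its x, y: dial at (-18, -50) mm, slot at (-12, +58) mm, flat display at (+58, -48) mm, three terminal posts 18 mm high along x = +58 mm, y = 30 to 68 mm.
- bay_mouth (a point): Centre of the slot's mouth, level with the top of its black rim, 74 mm above the table; axes are the tester's. Rim 48 (x) by 66 (y) mm outside. The slot goes straight down, 24 mm along x and 42 mm along y (2 mm more than the stem each way), with a 1.5 mm 45 degree bevel at the mouth. The spring contact plate lies 38 mm below this point at rest.
- contact_plate (a joint): How far the spring contact plate in the slot is pressed down, in m: 0 at rest, 0.008 when the pack's shoulder sits on the slot's rim. The spring takes about 4 N to start moving and about 9 N at 0.008; the pack's own weight does not press it.
- dial (a joint): Angle of the dial in rad, growing clockwise seen from above. It clicks into four places 0.524 rad (30 degrees) apart: 0 = ring mark (off), 0.524 = one bar, 1.047 = two bars, 1.571 = three bars; end stops just beyond. It starts at the ring or at one bar. A click takes about 0.07 N m; let go near a mark it settles on it.
- dial_top (a point): Top centre of the dial's grip bar, on the dial's axis, 99.5 mm above the table. x axis along the bar to the pointer end (white line), z up. The bar is 11 mm wide, its flanks 36 mm long centred on the axis and 24 mm high; under it is a round skirt 40 mm across, its top 76.5 mm above the table.
- two_bar_mark (a point): Middle of the two-bar mark on the scale plate of the tester's top, 36 mm from the dial's axis. Seen from above the four marks stand round the dial on the side away from the tester's front: ring, one, two, three bars at +45, +15, -15, -45 degrees from the tester's x axis (counterclockwise positive).
- rack: Fixed black battery rack: foot plate 84 (x) by 212 (y) mm, on it an open tray 44 by 200 mm and 40 mm high, with two cross walls making three pockets in a row along y (centres at y = -63, 0, +63 mm). Origin: centre of the underside on the table. Pocket floors are 5 mm above the table. Three packs stand in the pockets, one in each, in any order.
- pack: The wide two-cell pack, standing upright, loose, 0.11 to 0.22 kg. Origin: centre of its stem's foot; z up. Stem 22 mm (x) by 40 mm (y), from 0 to 46 mm, its lowest 5 mm tapered by 1.5 mm a side; above it a dark head (two discs on top) 34 mm (x) by 52 mm (y) from 46 to 88 mm; the head's underside is the shoulder. Grip the head across x. Fits the slot either way round, its y along the tester's y.
- slim_a: Slim one-cell pack (one disc on top), stem 22 by 22 mm and head 30 by 30 mm, 82 mm high, standing in a rack pocket; leave it. Origin at its foot.
- slim_b: Another slim one-cell pack like slim_a; leave it. Origin at its foot.
- tape_roll: Roll of packing tape lying flat, 96 mm across, 48 mm high; bystander. Origin under its centre.
- marker: White marker pen with a black cap, 138 mm long, 17 mm high, lying down; bystander. Origin under the barrel's middle.
- mouse: Black computer mouse, 100 by 60 by 35 mm, on a mat; bystander. Origin under its centre.
- carton: Small taped carton, 80 by 120 by 60 mm; bystander. Origin under its centre.
- label_roll: White roll of labels lying flat, 90 mm across, 60 mm high; bystander. Origin under its centre.
- scanner: Black hand barcode scanner lying on its side, head 85 by 68 mm and 110 mm grip, 40 mm high; bystander. Origin under its head.
Mind the look-alikes: they are no part of the job. Leave any blue or purple look-alike of the pack alone.

How it is judged:
On the way, in this order (a step that is already met when the one before it is completed fails the run):
1. the dial stands on the two-bar mark (value of joint dial between 0.927 and 1.167 rad), for 0.3 s.
2. the pack's stem has entered the slot (horizontal distance between pack and bay_mouth below 0.004 m and z of pack in the frame of bay_mouth below -0.01 m), for 0.1 s.
At the end, for the whole second after the job is handed in: The wide pack stands in the slot (foot within 4 mm of the slot's axis), its shoulder within 2.5 mm of the slot's rim, the contact plate pressed down by more than 6 mm, the fingers bearing on the pack with more than 3 N and the pack still; the dial within 0.12 rad of the two-bar mark (1.047 rad) (all of step 1 and value of joint contact_plate above 0.006 m and horizontal distance between pack and bay_mouth below 0.004 m and z of pack in the frame of bay_mouth below -0.0435 m and contact force between the fingers and pack above 3 N and linear speed of pack below 0.02 m/s); the arm keeps its last pose, push and grip.
It fails at once if a slim pack is moved more than 25 mm (distance of any of slim_a, slim_b from where it was at the start of the episode above 0.025 m).
It fails at once if a bystander on the table is moved more than 30 mm (distance of any of tape_roll, marker, mouse, carton, label_roll, scanner from where it was at the start of the episode above 0.03 m).
It also fails if it takes over 56 s, if anything falls off the work surface, if the arm or the gripper's body presses on something with over 40 N, if the wrist force passes 120 N, or if a joint passes its speed limit or range.

## Robot

A 6-joint arm with a two-finger parallel gripper is mounted at the origin on the work surface. World frame = base frame: x ahead of the robot, y to its left, z up, the work surface at z = 0. Lengths are in m, angles in rad, forces in N, time in s.
With the tool pointing down it reaches from about 0.25 to 0.725 m from the base axis. Payload 4 kg.
Tool frame: the origin (TCP) lies midway between the tips of the shut fingers; the grasp point (between the pads) lies 19 mm behind it; z points along the fingers, y is the line along which they close (so a half turn about z gives the same grasp; the last joint's range is limited). The gripper opens to 85 mm and grips with 20 to 120 N. Pads are 22 mm wide; open, the fingers measure 114 mm over their backs; the gripper's body (76 mm by 85 mm) begins 54 mm behind the grasp point. The pads swing forward as they close: fully open they stand 13 mm farther back than shut.
Start: joints at [1.163, 0.241, 0.005, 1.335, 0, 1.571], TCP at [0.198, 0.459, 0.231] pointing down, gripper open.
Joint ranges: [-2.72, 2.72], [-1.05, 1.87], [-1.09, 1.28], [-1.99, 2.15], [-1.42, 1.44], [-3.14, 3.14]. Speed limits (rad/s): [2.79, 2.79, 3.14, 3.14, 3.14, 3.14].

## Interface

Orientations are given as a unit quaternion [x, y, z, w].
In Python, from workcell import get_obs, imaging, workorder gives the robot as it stands.
- The arm moves only by the shell command python3 -m jog, which reads ROWS from standard input. ROWS is a JSON list of rows, 1 to 10 of them, each of 7 numbers: a rotation vector rx, ry, rz in parts of the range, where 1.0 means 2 pi rad, then dx, dy, dz in parts of the range, where 1.0 means 0.5 m, then the finger opening in m; each row is the pose to reach, as a shift and turn from the pose commanded when the command began, along the tool's axes at that moment; what a row does not reach only later rows make up. A row lasts 1/8 s, in which the tool goes at most 0.0625 m and 0.188 rad, less where a joint would pass 70% of its speed; a pose out of reach is approached as far as the arm can. The fingers move at their own pace and stop on an object; the grip force is fixed at half the most. Time passes only in rows, so rows that do not move let the fingers close. It prints the time, the measured TCP pose, the force, the opening and the grip force at its end. Input that does not fit is refused with a message, and nothing moves.
- get_obs(): the state, without advancing time (a new reading comes with each control period).
- imaging.camera(name): name is "scene" or "top"; returns (picture, depth): 480x640x3 uint8, red, green, blue; 480x640 float32, m along the optical axis (not along the pixel's ray), 0 where there is no reading.
- imaging.calibration(name): a dict with "mtx" (3x3 intrinsics, pixels), "R" (3x3) and "t" (3): a world point X has camera coordinates R X + t. Camera axes: x right, y down, z forward; pixel columns grow to the right and rows downward; lengths in m; the calibration is good to about 2 mm. A picture is of the moment at which its call begins. calibration takes no time and is no camera call.
- workorder.job_done(): hands the job in; it is judged then, once.
The state is a dict: "clock": time; "joint_pos": joint angles; "joint_vel": joint speeds; "tau": joint torques, N m; "eef_pos": TCP position; "tool_rot": TCP orientation; "ft_force": force on the tool from outside, world axes, zero at the start; "ft_torque": the same for the moment, N m; "grip_width": finger opening in m; "grasp_force": force on a finger pad.
Only numpy, scipy, OpenCV 4.12 (cv2) and the standard library are available. Lean on these libraries where they do the work, as an engineer would, in place of code of your own. Each camera call takes 0.05 s, during which the arm holds its last target. There are 200 camera calls.

## Working session

There is one attempt and no reset: what is moved stays moved. The work goes in short steps, Python scripts to look and compute and a shell command to move; the robot and the scene stay as the last step left them, time stands still between calls to the robot, and variables do not carry over. Pictures are saved under pics/ and viewed, at most 10 in all, crops included, and the job is handed in when it is done.

```bash
mkdir -p pics
python3 - <<'E'
from workcell import get_obs, imaging
import cv2,numpy as np
for n in("scene","top"):
    p,d=imaging.camera(n); np.savez(f"pics/{n}0.npz",p=p,d=d)
    cv2.imwrite(f"pics/{n}0.png",p[:,:,::-1]); c=imaging.calibration(n); print(n,c)
print(get_obs())
E
```

```text
scene {'mtx': array([[550.13997493,   0.        , 326.57664173],
       [  0.        , 550.13997493, 247.0156483 ],
       [  0.        ,   0.        ,   1.        ]]), 'R': array([[-0.8607269 ,  0.50890842, -0.01270521],
       [ 0.38550621,  0.63530844, -0.6691548 ],
       [-0.33246679, -0.58085748, -0.74301442]]), 't': array([ 0.51257785, -0.10846455,  1.69859   ])}
top {'mtx': array([[511.20705689,   0.        , 320.3523955 ],
       [  0.        , 511.20705689, 252.1957368 ],
       [  0.        ,   0.        ,   1.        ]]), 'R': array([[ 0.01640749, -0.99981872, -0.00966009],
       [-0.9845091 , -0.01446798, -0.17473556],
       [ 0.17456412,  0.01237741, -0.98456801]]), 't': array([-0.07245322,  0.56911302,  1.57855207])}
{'clock': 0.1, 'joint_pos': array([1.16299332e+00, 2.41355687e-01, 3.87555619e-03, 1.33519082e+00,
       2.62304490e-05, 1.57079493e+00]), 'joint_vel': array([ 0.00015958, -0.00035176,  0.00314222,  0.00218816, -0.00046241,
        0.00179535]), 'tau': array([-6.80436460e-05, -3.73137617e+01,  2.53010362e+01,  1.08382112e-02,
       -1.86381556e-05,  5.50849350e-06]), 'eef_pos': array([0.19806968, 0.45849169, 0.23049929]), 'tool_rot': array([ 2.02490780e-01,  9.79283721e-01, -9.15238766e-04, -2.02641912e-04]), 'ft_force': array([-0.02275063,  0.10122748, -0.36218887]), 'ft_torque': array([ 0.01423939,  0.02801594, -0.00537859]), 'grasp_force': 0.0, 'grip_width': 0.08560405677146275}
```

View pics/scene0.png

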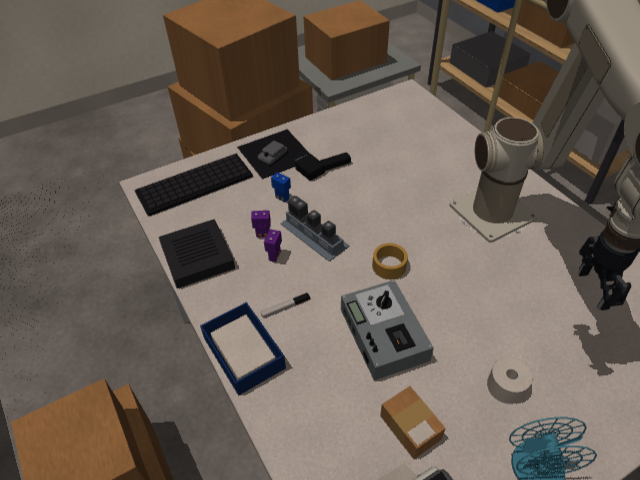

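View pics/top0.png

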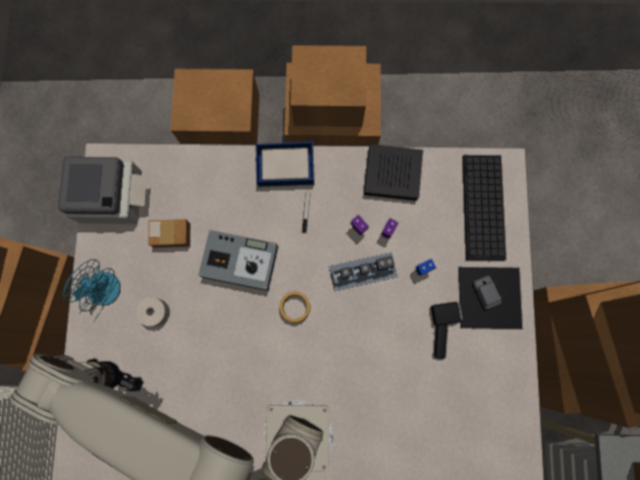

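The scene view shows the tester at about (387,328) and the rack at about (315,228). The top view shows the tester at (238,262) and the rack at (363,270). Next I'll enlarge both in each view.

Run:
```python
import cv2,numpy as np
s=cv2.imread("pics/scene0.png");t=cv2.imread("pics/top0.png")
def cr(i,x,y,w,h): return cv2.resize(i[y:y+h,x:x+w],(w*8,h*8),interpolation=cv2.INTER_CUBIC)
a=cr(s,335,275,100,75);b=cr(t,195,225,90,75);
cv2.imwrite("pics/A.png",a);cv2.imwrite("pics/B.png",b)
cv2.imwrite("pics/C.png",np.vstack([cr(s,275,190,80,38)[:, :640] if 0 else cv2.resize(s[190:262,275:355],None,fx=4.5,fy=4.5,interpolation=cv2.INTER_CUBIC)[:, :],]) )
c=cv2.resize(s[190:265,275:355],(400,375),interpolation=cv2.INTER_CUBIC);d=cv2.resize(t[235:310,322:402],(400,375),interpolation=cv2.INTER_CUBIC)
cv2.imwrite("pics/C.png",np.hstack([c,d]))
```

```text
(no output)
```

View pics/A.png

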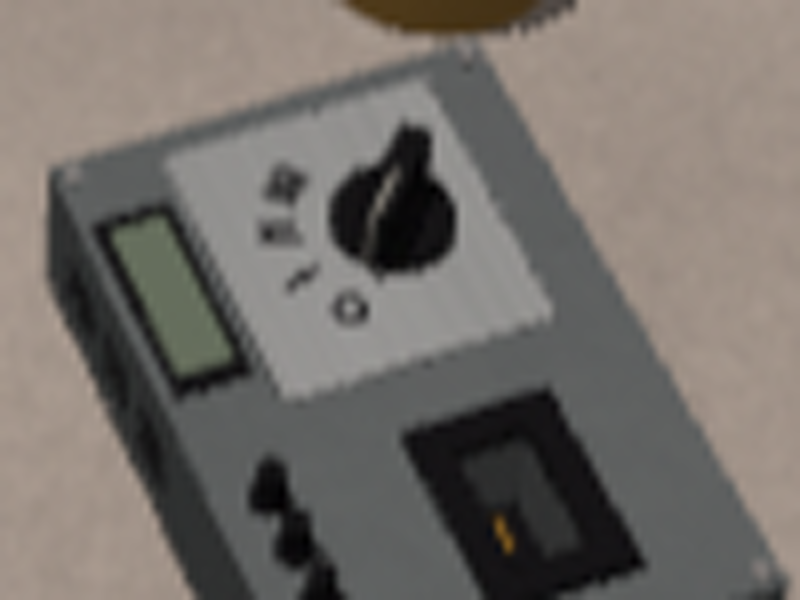

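View pics/B.png

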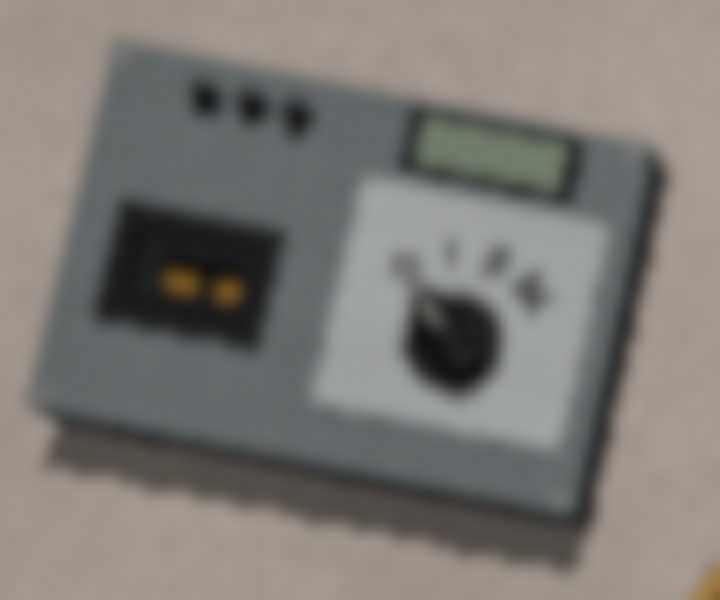

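View pics/C.png

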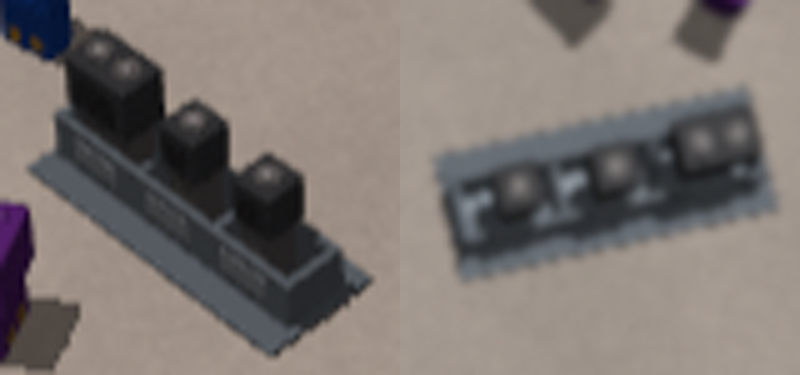

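The dial pointer is on the ring mark (crop A about (410,130)→(375,250), crop B pointer tip (425,290)), so it needs about +60° clockwise. The wide pack with two discs is at the -y end of the rack, with discs at (703,143) and (738,133) in the top tile. Next I'll triangulate and fit the poses.

```bash
cat > h.py <<'E'
import numpy as np,cv2
from workcell import get_obs,imaging
from scipy.optimize import least_squares
from scipy.spatial.transform import Rotation as R
C={n:imaging.calibration(n) for n in("scene","top")}
def proj(n,X):
    c=C[n];q=np.atleast_2d(X)@c["R"].T+c["t"];q=q@c["mtx"].T;return q[:,:2]/q[:,2:]
def tri(s,t):
    P=[C[n]["mtx"]@np.c_[C[n]["R"],C[n]["t"]] for n in("scene","top")]
    q=cv2.triangulatePoints(P[0],P[1],np.float64(s).reshape(-1,2).T,np.float64(t).reshape(-1,2).T);return (q[:3]/q[3]).T
def fitpose(loc,s,t,x0):
    """loc dict name->xyz local; s,t dict name->pixel. returns x,y,z,yaw"""
    def f(p):
        r=[]
        for n,d in(("scene",s),("top",t)):
            L=np.array([loc[k] for k in d]);X=L@R.from_euler("z",p[3]).as_matrix().T+p[:3]
            r.append((proj(n,X)-np.array([d[k] for k in d])).ravel())
        return np.concatenate(r)
    q=least_squares(f,x0,loss="soft_l1");return q.x,f(q.x).reshape(-1,2).round(1)
cA=lambda u,v:(335+(u+.5)/8-.5,275+(v+.5)/8-.5)
cB=lambda u,v:(195+(u+.5)/8-.5,225+(v+.5)/8-.5)
cS=lambda u,v:(275+(u+.5)/5-.5,190+(v+.5)/5-.5)
cT=lambda u,v:(322+(u-400+.5)/5-.5,235+(v+.5)/5-.5)
E
python3 - <<'E'
from h import *
loc=dict(pp=(.075,.11,.068),pm=(.075,-.11,.068),mm=(-.075,-.11,.068),mp=(-.075,.11,.068),
 rpp=(.012,.091,.074),rpm=(.012,.025,.074),rmm=(-.036,.025,.074),rmp=(-.036,.091,.074),dial=(-.018,-.05,.0765))
s=dict(pm=cA(52,168),mm=cA(475,42),mp=cA(785,585),rpm=cA(402,435),rmm=cA(548,388),rmp=cA(645,565),dial=cA(393,220))
t=dict(pp=cB(115,42),pm=cB(658,150),mm=cB(585,515),mp=cB(33,405),rpp=cB(123,202),rpm=cB(285,235),rmm=cB(255,350),rmp=cB(97,318),dial=cB(452,342))
x,r=fitpose(loc,s,t,[.6,.15,0,-.2]);print("tester",x.round(4),r.tolist())
M=R.from_euler("z",x[3]).as_matrix()
for k in("dial","rmm"):print(k,tri(s[k],t[k]),M@loc[k]+x[:3])
print("slot",(M@[-.012,.058,.074]+x[:3]).round(4))
S=[cS(98,48),cS(132,66),cS(115,64),cS(195,120),cS(270,175)];T=[cT(703,143),cT(738,133),cT(718,138),cT(617,163),cT(522,188)]
print(tri(S,T).round(4))
print("foot",tri([cS(30,168),cS(272,352),cS(370,280)],[cT(747,90),cT(437,155),cT(462,280)]).round(4))
# depth clouds
for n in("top","scene"):
    z=np.load(f"pics/{n}0.npz")["d"]
    c=C[n];v,u=np.mgrid[:480,:640];P=np.stack([(u-c["mtx"][0,2])/c["mtx"][0,0]*z,(v-c["mtx"][1,2])/c["mtx"][1,1]*z,z],-1)
    X=(P-c["t"])@c["R"];np.save(f"pics/{n}X.npy",X)
    m=(z>0)&(abs(X[...,0]-x[0])<.2)&(abs(X[...,1]-x[1])<.25)&(abs(X[...,2]-.068)<.004)
    p=X[m][:,:2].astype(np.float32);print(n,"tester depth",m.sum(),cv2.minAreaRect(p),np.median(X[m][:,2]))
    q=tri(S[2],T[2])[0]
    m=(z>0)&(abs(X[...,0]-q[0])<.05)&(abs(X[...,1]-q[1])<.045)&(abs(X[...,2]-.093)<.006)
    p=X[m][:,:2].astype(np.float32);print("pack",m.sum(),cv2.minAreaRect(p),p.mean(0),np.median(X[m][:,2]))
E
```

```text
tester [ 0.5421  0.1962 -0.0041 -0.1806] [[-0.2, 0.6], [0.2, 0.1], [0.8, 0.1], [0.5, 0.1], [0.2, 0.1], [0.1, -0.2], [0.2, -0.6], [0.6, -0.2], [0.1, -0.6], [-0.9, 0.1], [-0.3, 0.2], [0.3, -0.3], [0.4, -0.5], [0.7, -0.0], [0.0, -0.1], [0.6, -0.1]]
dial [[0.51586858 0.15152641 0.07155807]] [0.51541717 0.15024201 0.0723517 ]
rmm [[0.51154851 0.2284112  0.07200776]] [0.51118321 0.22725547 0.0698517 ]
slot [0.5407 0.2554 0.0699]
[[ 0.5381 -0.2605  0.1049]
 [ 0.5309 -0.2721  0.0826]
 [ 0.5352 -0.2655  0.089 ]
 [ 0.5181 -0.2026  0.0874]
 [ 0.5023 -0.1444  0.0848]]
foot [[ 0.5821 -0.2954  0.0009]
 [ 0.5339 -0.0916  0.0033]
 [ 0.4542 -0.1101  0.001 ]]
top tester depth 2254 ((0.5044379830360413, 0.2612302005290985), (0.3692663013935089, 0.3216375410556793), 89.92418670654297) 0.06819986832080452
pack 166 ((0.533111035823822, -0.26494741439819336), (0.033309418708086014, 0.05248132720589638), 16.153427124023438) [ 0.5333962 -0.2645158] 0.09245196786540491
scene tester depth 3597 ((0.5276780724525452, 0.2589622735977173), (0.29152658581733704, 0.36989548802375793), 0.7098426818847656) 0.06780463716305399
pack 147 ((0.5392751693725586, -0.2636805772781372), (0.03781634196639061, 0.05587560683488846), 15.095163345336914) [ 0.5391871  -0.26237944] 0.0917898154269629
```

Run:
```python
from h import *
def rect(X,c,rad,z,dz):
    m=(np.hypot(X[...,0]-c[0],X[...,1]-c[1])<rad)&(abs(X[...,2]-z)<dz)
    n,l,st,_=cv2.connectedComponentsWithStats(m.astype(np.uint8),connectivity=4);k=1+st[1:,4].argmax()
    p=X[l==k];r=cv2.minAreaRect(p[:,:2].astype(np.float32));return [np.round(a,4).tolist() for a in r],len(p),p.mean(0).round(4)
for n in("top","scene"):
    X=np.load(f"pics/{n}X.npy");print(n)
    print(" tester",rect(X,(.542,.196),.17,.068,.003))
    for nm,c in(("wide",(.536,-.264)),("slim",(.518,-.2026)),("slim",(.502,-.144))):
        for dz in(.003,.005):print(" ",nm,rect(X,c,.04,.0925 if nm=="wide" else .087,dz))
    print(" bar",rect(X,(.516,.151),.035,.0985,.004)); print(" skirt",rect(X,(.516,.151),.035,.0765,.003))
    print(" rim",rect(X,(.541,.255),.05,.0745,.0025))
    m=(X[...,0]>.3)&(X[...,0]<.45)&(abs(X[...,1])<.1)&(abs(X[...,2])<.02);print(" table z",np.median(X[m][:,2]))
```

```text
top
 tester ([[0.5266, 0.1769], [0.1753, 0.1315], 77.7447], 821, array([0.5151, 0.1692, 0.0681]))
  wide ([[0.5358, -0.2674], [0.0317, 0.0283], 68.7714], 46, array([ 0.5337, -0.267 ,  0.0925]))
  wide ([[0.533, -0.265], [0.0332, 0.0525], 15.9818], 147, array([ 0.5331, -0.2649,  0.0923]))
  slim ([[0.5145, -0.1944], [0.0215, 0.0192], 38.1489], 32, array([ 0.5131, -0.1956,  0.087 ]))
  slim ([[0.5152, -0.203], [0.029, 0.0299], 14.6724], 76, array([ 0.5153, -0.2023,  0.0869]))
  slim ([[0.4999, -0.1422], [0.0267, 0.0299], 8.8573], 53, array([ 0.5007, -0.1427,  0.0869]))
  slim ([[0.5014, -0.1426], [0.0299, 0.0291], 14.9609], 78, array([ 0.5024, -0.1429,  0.0866]))
 bar ([[0.5236, 0.1576], [0.0236, 0.0083], 28.825], 19, array([0.5234, 0.1576, 0.0989]))
 skirt ([[0.5235, 0.1441], [0.0224, 0.0096], 4.0501], 17, array([0.5248, 0.1442, 0.0759]))
 rim ([[0.5575, 0.2783], [0.0116, 0.0125], 30.6633], 15, array([0.5579, 0.2785, 0.0747]))
 table z 0.00024556391730731276
scene
 tester ([[0.5447, 0.1977], [0.2231, 0.1523], 79.5457], 2906, array([0.5476, 0.2015, 0.0679]))
  wide ([[0.5389, -0.2641], [0.0358, 0.0523], 16.7288], 101, array([ 0.5385, -0.2619,  0.0923]))
  wide ([[0.5393, -0.2637], [0.0378, 0.0559], 15.0952], 136, array([ 0.5392, -0.2628,  0.092 ]))
  slim ([[0.5208, -0.1996], [0.0302, 0.0313], 15.8938], 58, array([ 0.5199, -0.1999,  0.0866]))
  slim ([[0.5208, -0.1996], [0.0301, 0.0314], 15.6617], 74, array([ 0.5203, -0.1997,  0.086 ]))
  slim ([[0.5025, -0.139], [0.031, 0.0253], 59.2629], 50, array([ 0.5044, -0.1388,  0.0868]))
  slim ([[0.5062, -0.1416], [0.0315, 0.0325], 15.4242], 86, array([ 0.5072, -0.1402,  0.0859]))
 bar ([[0.5194, 0.1534], [0.0426, 0.0111], 35.1032], 60, array([0.5205, 0.1541, 0.0985]))
 skirt ([[0.5283, 0.1426], [0.0314, 0.0105], 45.4601], 32, array([0.5278, 0.1434, 0.0764]))
 rim ([[0.5419, 0.2844], [0.0149, 0.038], 86.919], 62, array([0.5423, 0.2843, 0.0735]))
 table z -0.0003460019242018291
```

```bash
cat >> h.py <<'E'
def goto(x,y,z,yawdeg):
    """delta in tool axes to TCP x,y,z with tool y at world angle yawdeg, tool down"""
    o=get_obs();R0=R.from_quat(o["tool_rot"])
    a=np.radians(yawdeg);yt=np.array([np.cos(a),np.sin(a),0]);zt=np.array([0,0,-1.]);Rt=R.from_matrix(np.c_[np.cross(yt,zt),yt,zt])
    d=R0.inv().apply(np.array([x,y,z])-o["eef_pos"]);rv=(R0.inv()*Rt).as_rotvec()
    print("rv",rv.round(4),"d",d.round(4),"|d|",np.linalg.norm(d).round(3),"clock",o["clock"],"ynow",np.degrees(np.arctan2(*R0.apply([0,1,0])[[1,0]])).round(2),"j6",o["joint_pos"][5].round(3),"F",o["ft_force"].round(1),"tcp",o["eef_pos"].round(4),o["grip_width"].round(4))
E
python3 -c "
from h import *
goto(.5163,.151,.16,124.65)"
```

```text
Traceback (most recent call last):
  File "h.py", line 29, in goto
    print("rv",rv.round(4),"d",d.round(4),"|d|",np.linalg.norm(d).round(3),"clock",o["clock"],"ynow",np.degrees(np.arctan2(*R0.apply([0,1,0])[[1,0]])).round(2),"j6",o["joint_pos"][5].round(3),"F",o["ft_force"].round(1),"tcp",o["eef_pos"].round(4),o["grip_width"].round(4))
                                                                                                                                                                                                                                                       ^^^^^^^^^^^^^^^^^^^^^
AttributeError: 'float' object has no attribute 'round'
```

```bash
sed -i 's/o\["grip_width"\].round(4)/round(o["grip_width"],4)/' h.py
python3 -c "
from h import *
goto(.5163,.151,.16,124.65)"
```

```text
rv [-1.7000e-03 -1.0000e-03 -1.0126e+00] d [-0.4141 -0.1559  0.0708] |d| 0.448 clock 0.1 ynow 66.63 j6 1.571 F [-0.   0.1 -0.4] tcp [0.1981 0.4585 0.2305] 0.0856
```

The manual's scale: shifts go in shares of 0.5 m and turns go in shares of 2 pi rad. Converting my numbers, -0.414 m is -0.828, -0.156 m is -0.312, -1.0126 rad is -0.1612.

```bash
echo '[[0,0,-0.1612,-0.828,-0.312,0,0.045],[0,0,-0.1612,-0.828,-0.312,0,0.045],[0,0,-0.1612,-0.828,-0.312,0,0.045],[0,0,-0.1612,-0.828,-0.312,0,0.045],[0,0,-0.1612,-0.828,-0.312,0,0.045],[0,0,-0.1612,-0.828,-0.312,0,0.045],[0,0,-0.1612,-0.828,-0.312,0,0.045],[0,0,-0.1612,-0.828,-0.312,0.1416,0.045],[0,0,-0.1612,-0.828,-0.312,0.1416,0.045],[0,0,-0.1612,-0.828,-0.312,0.1416,0.045]]' | python3 -m jog
python3 - <<'E'
from h import *
goto(.5163,.151,.16,124.65)
for n in("scene","top"):
    p,d=imaging.camera(n); np.savez(f"pics/{n}1.npz",p=p,d=d)
    a=get_obs()["eef_pos"];u,v=proj(n,np.array([a,[.5163,.151,.0995]])).round(1).tolist();print(n,u,v)
    x,y=int(v[0])-50,int(v[1])-60
    q=cv2.resize(p[y:y+75,x:x+50*2],None,fx=4,fy=4,interpolation=cv2.INTER_CUBIC)[:,:,::-1].copy()
    for w in(u,v):cv2.circle(q,(int((w[0]-x+.5)*4),int((w[1]-y+.5)*4)),3,(0,0,255),-1)
    print(x,y);cv2.imwrite(f"pics/{n}1.png",q)
cv2.imwrite("pics/D.png",np.hstack([cv2.imread(f"pics/{n}1.png") for n in("scene","top")]))
E
```

```text
clock: 1.35
eef_pos: [0.5152, 0.1501, 0.1579]
tool_rot: [-0.297, 0.955, 0.0, -0.003]
ft_force: [0.4, 0.3, 0.2]
grip_width: 0.0453
grasp_force: 0.0
rv [ 0.0019 -0.0055 -0.0023] d [-0.0014  0.0001 -0.0021] |d| 0.003 clock 1.35 ynow 124.52 j6 -0.319 F [0.4 0.3 0.2] tcp [0.5152 0.1501 0.1579] 0.0453
scene [386.4, 280.2] [384.5, 295.3]
334 235
top [246.8, 262.5] [250.2, 265.6]
200 205
```

View pics/D.png

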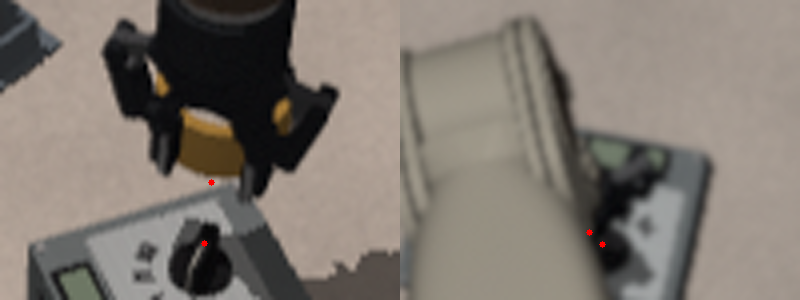

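The scene tile puts the fingertips at (163,172) and (250,195), about 1 px left of the projected TCP. The arm hides the dial in the top view. The remaining bias is small, so I'm descending over the bar.

In the tool's units: 0.076 m is 0.152, 0.04 m is 0.08.

```bash
echo '[[0,0,0,0,0,0.08,0.045],[0,0,0,0,0,0.152,0.045],[0,0,0,0,0,0.152,0.045]]' | python3 -m jog; echo '[[0,0,0,0,0,0,0.02],[0,0,0,0,0,0,0.016],[0,0,0,0,0,0,0.014],[0,0,0,0,0,0,0.012],[0,0,0,0,0,0,0.010]]' | python3 -m jog
```

```text
clock: 1.82
eef_pos: [0.5143, 0.1522, 0.0835]
tool_rot: [-0.299, 0.954, 0.0, -0.002]
ft_force: [-0.3, 0.1, 0.2]
grip_width: 0.0454
grasp_force: 0.0
clock: 2.45
eef_pos: [0.5166, 0.1524, 0.0854]
tool_rot: [-0.298, 0.955, 0.001, 0.001]
ft_force: [-1.9, 2.8, 4.9]
grip_width: 0.0105
grasp_force: 20.8
```

In the tool's units: 1.06 rad is 0.1687.

```bash
echo '[[0,0,0.0271,0,0,0,0.008],[0,0,0.0557,0,0,0,0.008],[0,0,0.0828,0,0,0,0.008],[0,0,0.1114,0,0,0,0.008],[0,0,0.1401,0,0,0,0.008],[0,0,0.1592,0,0,0,0.008],[0,0,0.1687,0,0,0,0.008],[0,0,0.1687,0,0,0,0.008]]' | python3 -m jog; python3 -c "
from h import *
goto(.5163,.151,.083,64.65)"
```

```text
clock: 3.45
eef_pos: [0.5167, 0.1519, 0.0855]
tool_rot: [0.226, 0.974, 0.0, 0.0]
ft_force: [-2.5, 0.7, 7.1]
grip_width: 0.0091
grasp_force: 58.9
rv [ 0.001   0.0004 -0.0129] d [-0.0001 -0.0009  0.0025] |d| 0.003 clock 3.45 ynow 63.91 j6 0.741 F [-2.5  0.7  7.1] tcp [0.5167 0.1519 0.0855] 0.0091
```

In the tool's units: -0.12 m is -0.24, -0.1 m is -0.2.

```bash
echo '[[0,0,0,0,0,0,0.045],[0,0,0,0,0,0,0.045],[0,0,0,0,0,0,0.045],[0,0,0,0,0,-0.1,0.06],[0,0,0,0,0,-0.2,0.08],[0,0,0,0,0,-0.24,0.085],[0,0,0,0,0,-0.24,0.085]]' | python3 -m jog; python3 -c "
from h import *
goto(.536,-.264,.17,15.6)"
```

```text
clock: 4.32
eef_pos: [0.5178, 0.1518, 0.2063]
tool_rot: [0.226, 0.974, 0.001, 0.002]
ft_force: [-0.4, -1.0, -0.3]
grip_width: 0.0852
grasp_force: 0.0
rv [0.004  0.0019 0.8432] d [-0.1991 -0.3656  0.0359] |d| 0.418 clock 4.325 ynow 63.91 j6 0.741 F [-0.4 -1.  -0.3] tcp [0.5178 0.1518 0.2063] 0.0852
```

In the tool's units: -0.3656 m is -0.7312, -0.199 m is -0.398, 0.843 rad is 0.1342.

```bash
echo '[[0,0,0.1342,-0.398,-0.7312,0,0.085],[0,0,0.1342,-0.398,-0.7312,0,0.085],[0,0,0.1342,-0.398,-0.7312,0,0.085],[0,0,0.1342,-0.398,-0.7312,0,0.085],[0,0,0.1342,-0.398,-0.7312,0,0.085],[0,0,0.1342,-0.398,-0.7312,0,0.085],[0,0,0.1342,-0.398,-0.7312,0,0.085],[0,0,0.1342,-0.398,-0.7312,0.072,0.085],[0,0,0.1342,-0.398,-0.7312,0.072,0.085]]' | python3 -m jog
python3 - <<'E'
from h import *
goto(.536,-.264,.062,15.6)
a=get_obs()["eef_pos"];o=[]
for n,k,c in(("scene",4,(300,205)),("top",8,(248,262))):
    p,d=imaging.camera(n); np.savez(f"pics/{n}2.npz",p=p,d=d)
    w,h=400//k,400//k;x,y=c[0]-w//2,c[1]-h//2;print(n,x,y)
    q=cv2.resize(p[y:y+h,x:x+w],None,fx=k,fy=k,interpolation=cv2.INTER_CUBIC)[:,:,::-1].copy()
    for w in proj(n,np.array([a,[.536,-.264,.093]])):cv2.circle(q,(int((w[0]-x+.5)*k),int((w[1]-y+.5)*k)),2,(0,0,255),-1)
    o.append(q)
cv2.imwrite("pics/E.png",np.hstack(o))
E
```

```text
clock: 5.45
eef_pos: [0.5311, -0.2634, 0.1634]
tool_rot: [0.605, 0.796, -0.001, -0.005]
ft_force: [-0.5, 1.0, -0.6]
grip_width: 0.0851
grasp_force: 0.0
rv [-0.0079 -0.0071 -0.001 ] d [-0.0026  0.0054  0.1013] |d| 0.101 clock 5.45 ynow 15.54 j6 0.839 F [-0.5  1.  -0.6] tcp [ 0.5311 -0.2634  0.1634] 0.0851
scene 250 155
top 223 237
```

View pics/E.png

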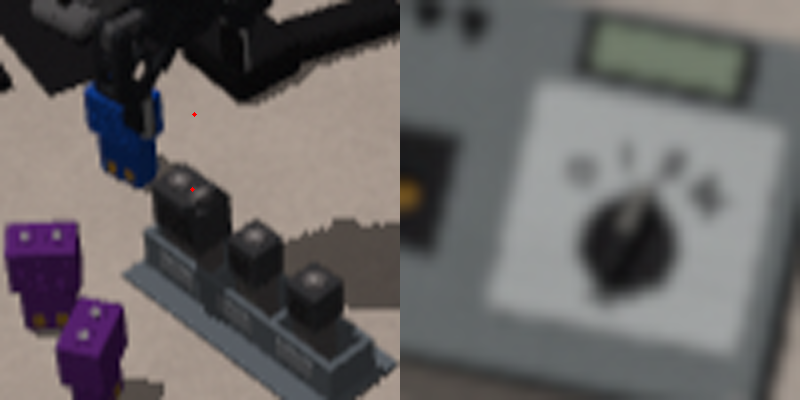

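The scene tile shows the wide pack's discs at (180,180) and (203,192), with my estimate between them. The top tile shows the dial bar from tail (600,295) to tip (655,190), which is in line with the two-bar mark at (672,165). Descending.

```bash
echo '[[0,0,0,0,0,0.08,0.085],[0,0,0,0,0,0.16,0.085],[0,0,0,0,0,0.2,0.085],[0,0,0,0,0,0.2,0.085],[0,0,0,0,0,0.2,0.085]]' | python3 -m jog; python3 -c "
from h import *
goto(.536,-.264,.062,15.6)"
```

```text
clock: 6.18
eef_pos: [0.5359, -0.2644, 0.0704]
tool_rot: [0.604, 0.797, 0.0, 0.002]
ft_force: [0.1, -0.3, 0.3]
grip_width: 0.0846
grasp_force: 0.0
rv [0.0023 0.0021 0.0012] d [0.0004 0.0002 0.0084] |d| 0.008 clock 6.175 ynow 15.67 j6 0.839 F [ 0.1 -0.3  0.3] tcp [ 0.5359 -0.2644  0.0704] 0.0846
```

In the tool's units: 0.008 m is 0.016.

```bash
echo '[[0,0,0,0,0,0.016,0.085],[0,0,0,0,0,0.016,0.05],[0,0,0,0,0,0.016,0.04],[0,0,0,0,0,0.016,0.03],[0,0,0,0,0,0.016,0.025],[0,0,0,0,0,0.016,0.02],[0,0,0,0,0,0.016,0.02],[0,0,0,0,0,0.016,0.02]]' | python3 -m jog
```

```text
clock: 7.18
eef_pos: [0.5349, -0.2645, 0.0609]
tool_rot: [0.604, 0.797, 0.0, 0.001]
ft_force: [0.4, -1.0, 3.3]
grip_width: 0.0328
grasp_force: 60.0
```

In the tool's units: -0.15 m is -0.3, -0.12 m is -0.24.

```bash
echo '[[0,0,0,0,0,-0.04,0.02],[0,0,0,0,0,-0.12,0.02],[0,0,0,0,0,-0.24,0.02],[0,0,0,0,0,-0.3,0.02],[0,0,0,0,0,-0.3,0.02],[0,0,0,0,0,-0.3,0.02]]' | python3 -m jog; python3 -c "
from h import *
goto(.5416,.2562,.20,-10.35)"
```

```text
clock: 7.92
eef_pos: [0.5334, -0.2637, 0.2084]
tool_rot: [0.604, 0.797, -0.0, -0.002]
ft_force: [-1.0, 0.2, -1.5]
grip_width: 0.033
grasp_force: 59.7
rv [-0.0034 -0.0018  0.4532] d [0.4985 0.1479 0.0092] |d| 0.52 clock 7.925 ynow 15.62 j6 0.839 F [-1.   0.2 -1.5] tcp [ 0.5334 -0.2637  0.2084] 0.033
```

In the tool's units: 0.499 m is 0.998, 0.1455 m is 0.291, 0.453 rad is 0.0721.

```bash
echo '[[0,0,0.0721,0.998,0.291,0,0.02],[0,0,0.0721,0.998,0.291,0,0.02],[0,0,0.0721,0.998,0.291,0,0.02],[0,0,0.0721,0.998,0.291,0,0.02],[0,0,0.0721,0.998,0.291,0,0.02],[0,0,0.0721,0.998,0.291,0,0.02],[0,0,0.0721,0.998,0.291,0,0.02],[0,0,0.0721,0.998,0.291,0,0.02],[0,0,0.0721,0.998,0.291,0,0.02],[0,0,0.0721,0.998,0.291,0.064,0.02]]' | python3 -m jog
echo '[[0,0,0,0,0,0,0.02],[0,0,0,0,0,0,0.02],[0,0,0,0,0,0,0.02]]' | python3 -m jog
python3 - <<'E'
from h import *
goto(.5416,.2562,.18,-10.35)
a=get_obs()["eef_pos"];o=[]
for n,k,c in(("scene",5,(395,300)),("top",5,(225,255))):
    p,d=imaging.camera(n); np.savez(f"pics/{n}3.npz",p=p,d=d)
    w,h=400//k,600//k;x,y=c[0]-w//2,c[1]-h//2;print(n,x,y)
    q=cv2.resize(p[y:y+h,x:x+w],None,fx=k,fy=k,interpolation=cv2.INTER_CUBIC)[:,:,::-1].copy()
    o.append(q)
cv2.imwrite("pics/F.png",np.hstack(o))
E
```

```text
clock: 9.18
eef_pos: [0.5404, 0.2586, 0.1776]
tool_rot: [0.767, 0.642, 0.001, 0.0]
ft_force: [0.3, -0.1, -1.2]
grip_width: 0.0334
grasp_force: 59.8
clock: 9.55
eef_pos: [0.5409, 0.2551, 0.1794]
tool_rot: [0.768, 0.64, 0.001, 0.0]
ft_force: [-0.3, -0.0, -1.1]
grip_width: 0.0334
grasp_force: 59.8
rv [ 0.0011 -0.0008 -0.0007] d [ 0.0012  0.0005 -0.0006] |d| 0.001 clock 9.55 ynow -10.39 j6 2.193 F [-0.3 -0.  -1.1] tcp [0.5409 0.2551 0.1794] 0.0334
scene 355 240
top 185 195
```

View pics/F.png

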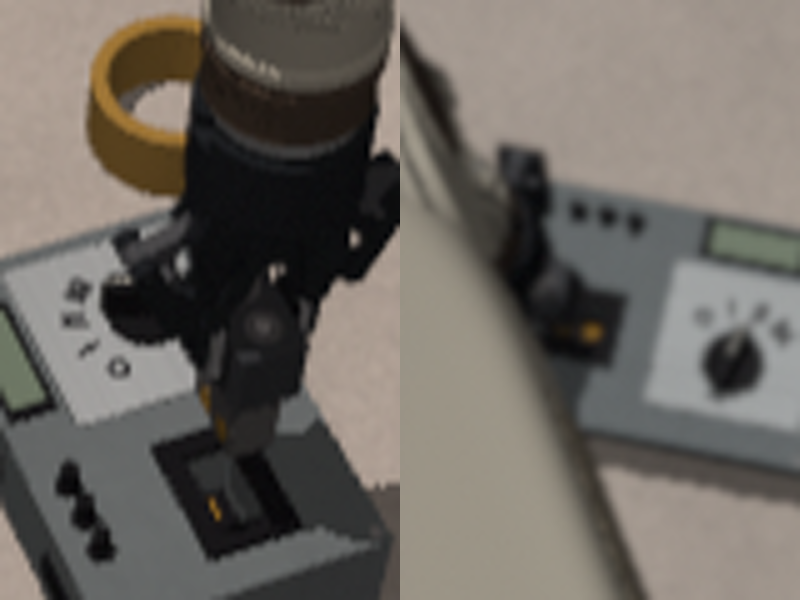

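Run:
```python
from h import *
loc=dict(pp=(.075,.11,.068),pm=(.075,-.11,.068),mm=(-.075,-.11,.068),mp=(-.075,.11,.068),
 rpp=(.012,.091,.074),rpm=(.012,.025,.074),rmm=(-.036,.025,.074),rmp=(-.036,.091,.074),dial=(-.018,-.05,.0765))
s=dict(pm=cA(52,168),mm=cA(475,42),mp=cA(785,585),rpm=cA(402,435),rmm=cA(548,388),rmp=cA(645,565),dial=cA(393,220))
t=dict(pp=cB(115,42),pm=cB(658,150),mm=cB(585,515),mp=cB(33,405),rpp=cB(123,202),rpm=cB(285,235),rmm=cB(255,350),rmp=cB(97,318),dial=cB(452,342))
F={}
for n,d in(("scene",s),("top",t)):
    L=np.array([loc[k] for k in d])
    f=lambda p:(proj(n,L@R.from_euler("z",p[2]).as_matrix().T+[p[0],p[1],0])-np.array([*d.values()])).ravel()
    q=least_squares(f,[.54,.2,-.18],loss="soft_l1",f_scale=.5);F[n]=q.x;M=R.from_euler("z",q.x[2]).as_matrix()
    print(n,q.x.round(4),"slot",(M@[-.012,.058,0])[:2]+q.x[:2],f(q.x).reshape(-1,2).round(1).tolist())
p=np.load("pics/scene3.npz")["p"];x0,y0,k=375,295,10
q=cv2.resize(p[y0:y0+60,x0:x0+50],None,fx=k,fy=k,interpolation=cv2.INTER_CUBIC)[:,:,::-1].copy();q=cv2.convertScaleAbs(q,alpha=1.8,beta=10)
def poly(P,col):
    w=((proj("scene",P)-[x0,y0]+.5)*k).astype(np.int32);cv2.polylines(q,[w],True,col,1)
x=F["scene"];M=R.from_euler("z",x[2]).as_matrix()
box=lambda cx,cy,a,b,z:np.array([(cx+i*a/2,cy+j*b/2,z) for i,j in((1,1),(1,-1),(-1,-1),(-1,1))])
for a,b in((.048,.066),(.024,.042)):poly(box(-.012,.058,a,b,.074)@M.T+[x[0],x[1],0],(0,255,0))
o=get_obs()["eef_pos"];T=[o[0],o[1],o[2]-.057]
poly(box(0,0,.019,.037,0)@M.T+T,(0,0,255));poly(box(0,0,.022,.04,.005)@M.T+T,(0,128,255));poly(box(0,0,.034,.052,.046)@M.T+T,(255,128,0));poly(box(0,0,.034,.052,.088)@M.T+T,(255,255,0))
cv2.imwrite("pics/G.png",q)
```

```text
scene [ 0.5444  0.1977 -0.1864] slot [0.54336667 0.25690303] [[-0.5, 0.2], [0.3, -0.1], [0.5, 0.3], [0.1, 0.0], [-0.1, 0.1], [-0.3, -0.1], [0.0, -0.8]]
top [ 0.541   0.1961 -0.178 ] slot [0.53941512 0.25530112] [[0.2, -0.1], [-0.1, -0.6], [-0.9, 0.2], [-0.6, 0.5], [0.0, -0.2], [0.2, -0.3], [0.5, 0.2], [-0.2, 0.1], [0.4, -0.0]]
```

View pics/G.png

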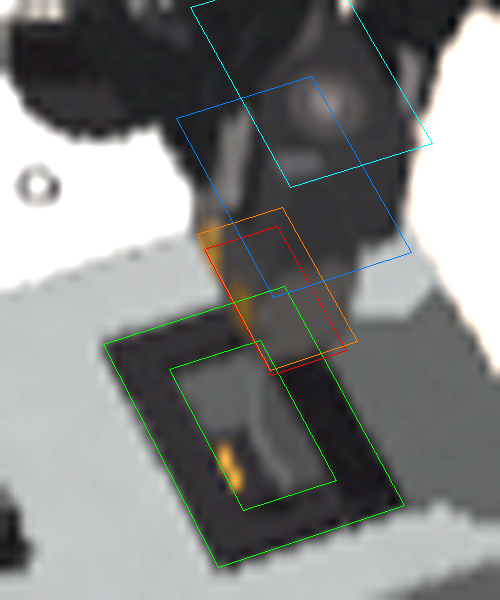

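In the scene crop the slot and rim outline fits well. The stem foot's near corner is at about (269,372), within 0.5 px of the TCP prediction at (272,374). The slot then lies about 1–2 mm further in x and y. I'll correct for that and go down step by step.

In the tool's units: 0.055 m is 0.11, 0.0017 m is 0.0034.

```bash
echo '[[0,0,0,0.0034,0.0016,0.04,0.02],[0,0,0,0.0034,0.0016,0.088,0.02],[0,0,0,0.0034,0.0016,0.094,0.02],[0,0,0,0.0034,0.0016,0.1,0.02],[0,0,0,0.0034,0.0016,0.106,0.02],[0,0,0,0.0034,0.0016,0.11,0.02],[0,0,0,0.0034,0.0016,0.11,0.02]]' | python3 -m jog; python3 -c "
from h import *
goto(.542,.2568,.125,-10.35);print(get_obs()['ft_torque'])"
```

```text
clock: 10.52
eef_pos: [0.5414, 0.2571, 0.1237]
tool_rot: [0.768, 0.641, 0.0, 0.0]
ft_force: [-0.7, -0.5, -1.9]
grip_width: 0.0328
grasp_force: 59.8
rv [ 0.0002 -0.0002  0.0002] d [-0.0002  0.0006 -0.0013] |d| 0.001 clock 10.525 ynow -10.34 j6 2.194 F [-0.7 -0.5 -1.9] tcp [0.5414 0.2571 0.1237] 0.0328
[ 0.00523959  0.00337683 -0.00553196]
```

In the tool's units: 0.024 m is 0.048, 0.02 m is 0.04.

```bash
echo '[[0,0,0,0,0,0.008,0.02],[0,0,0,0,0,0.016,0.02],[0,0,0,0,0,0.024,0.02],[0,0,0,0,0,0.032,0.02],[0,0,0,0,0,0.04,0.02],[0,0,0,0,0,0.048,0.02],[0,0,0,0,0,0.048,0.02]]' | python3 -m jog; python3 -c "
from h import *
goto(.542,.2568,.101,-10.35);print(get_obs()['ft_torque'])"
```

```text
clock: 11.4
eef_pos: [0.5411, 0.2569, 0.099]
tool_rot: [0.768, 0.641, -0.0, -0.0]
ft_force: [-0.1, -1.0, -1.3]
grip_width: 0.0326
grasp_force: 59.8
rv [-0.0007  0.0005  0.0002] d [ 0.0001  0.0009 -0.002 ] |d| 0.002 clock 11.4 ynow -10.34 j6 2.194 F [-0.1 -1.  -1.3] tcp [0.5411 0.2569 0.099 ] 0.0326
[-0.02858772 -0.01112151 -0.0473037 ]
```

In the tool's units: 0.008 m is 0.016, 0.004 m is 0.008.

```bash
for i in 1; do echo '[[0,0,0,0,0,0.008,0.02],[0,0,0,0,0,0.016,0.02],[0,0,0,0,0,0.016,0.02]]' | python3 -m jog; done;  echo '[[0,0,0,0,0,0.006,0.02],[0,0,0,0,0,0.012,0.02],[0,0,0,0,0,0.012,0.02]]' | python3 -m jog
```

```text
clock: 11.78
eef_pos: [0.5415, 0.2571, 0.0918]
tool_rot: [0.768, 0.641, 0.0, 0.0]
ft_force: [-0.3, -0.4, 2.0]
grip_width: 0.0333
grasp_force: 60.4
clock: 12.15
eef_pos: [0.5415, 0.2571, 0.086]
tool_rot: [0.768, 0.641, 0.0, 0.0]
ft_force: [-1.1, -0.9, 5.4]
grip_width: 0.0333
grasp_force: 60.7
```

The manual's scale: shifts go in shares of 0.5 m and turns go in shares of 2 pi rad. Converting my numbers, 0.002 m is 0.004, 0.001 m is 0.002.

```bash
echo '[[0,0,0,0,0,0.002,0.02],[0,0,0,0,0,0.004,0.02],[0,0,0,0,0,0.004,0.02]]' | python3 -m jog;  echo '[[0,0,0,0,0,0.002,0.02],[0,0,0,0,0,0.002,0.02]]' | python3 -m jog;echo '[[0,0,0,0,0,0.002,0.02],[0,0,0,0,0,0.002,0.02]]' | python3 -m jog
```

```text
clock: 12.52
eef_pos: [0.5415, 0.2571, 0.0844]
tool_rot: [0.768, 0.641, 0.0, 0.0]
ft_force: [-1.6, -0.6, 7.2]
grip_width: 0.0333
grasp_force: 60.9
clock: 12.78
eef_pos: [0.5416, 0.2571, 0.084]
tool_rot: [0.768, 0.641, 0.001, 0.0]
ft_force: [-2.8, -1.3, 9.8]
grip_width: 0.033
grasp_force: 61.2
clock: 13.02
eef_pos: [0.5416, 0.2572, 0.0839]
tool_rot: [0.768, 0.641, 0.001, 0.0]
ft_force: [-4.3, -2.5, 13.8]
grip_width: 0.0334
grasp_force: 61.8
```

In the tool's units: 0.001 m is 0.002.

```bash
echo '[[0,0,0,0,0,0.002,0.02],[0,0,0,0,0,0.002,0.02],[0,0,0,0,0,0.002,0.02]]' | python3 -m jog
python3 - <<'E'
from h import *
o=[]
for n,k,c in(("scene",8,(397,315)),("top",8,(240,262))):
    p,d=imaging.camera(n);w,h=400//k,600//k;x,y=c[0]-w//2,c[1]-h//2
    o.append(cv2.convertScaleAbs(cv2.resize(p[y:y+h,x:x+w],None,fx=k,fy=k,interpolation=cv2.INTER_CUBIC)[:,:,::-1],alpha=1.7))
cv2.imwrite("pics/H.png",np.hstack(o))
E
```

```text
clock: 13.4
eef_pos: [0.5416, 0.2572, 0.0839]
tool_rot: [0.768, 0.641, 0.001, 0.0]
ft_force: [-5.9, -3.1, 18.8]
grip_width: 0.033
grasp_force: 62.5
```

View pics/H.png

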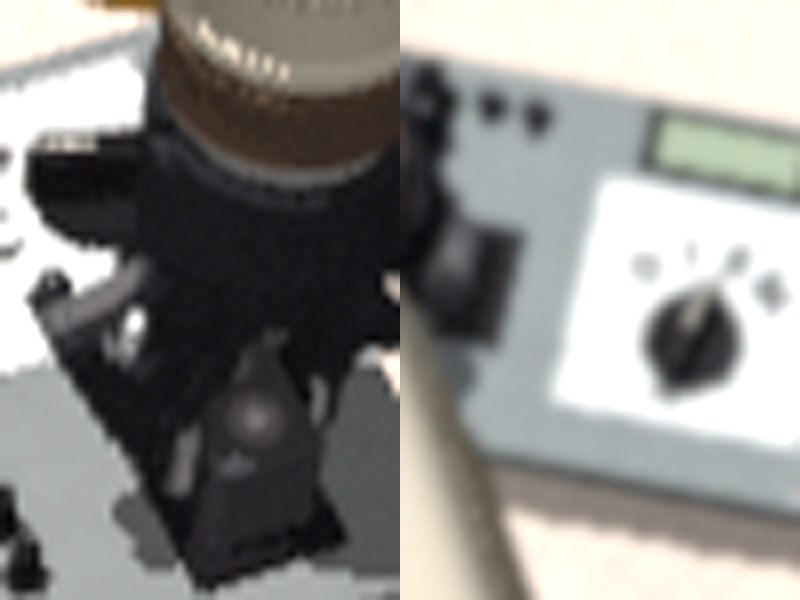

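The scene view shows the pack's head sitting on the rim at about (270,550) with no stem visible. The top view shows the dial bar from (668,390) to (715,275), still in the two-bar detent. The pack is seated firmly at about 19 N, so I'm handing in.

```bash
python3 -c "
from workcell import workorder
print(workorder.job_done())"
```

```text
the job is handed in; nothing more can be done
None
```

I turned the dial to two bars and handed the job in with the hand holding the wide pack down on the slot's rim at about 19 N; the hand-in returned no verdict. The slim packs and everything else on the table were left alone.

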